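# Lift the round pearl setting with the bench tongs

### The job

Swing the bench magnifier right back to its stop so that it is clear of the work tray, then take the spring tongs out of their wooden block, close their jaws on the round piece in the tray and lift it about 15 cm above the bench. Finish while still holding it up in the tongs, steady and with the tongs upright: do not put it down, do not touch the piece with the gripper itself, and leave the two other pieces, the jar and the pliers where they are.

Things in the scene. Friction and masses are not known exactly. Their poses are not given: they have to be found in the camera images.
- magnifier (a joint): angle of the magnifier's horizontal swing arm about its upright post, rad. 0: the arm points along -y of its foot (out over the tray); it grows as the arm swings away from the robot (counter-clockwise seen from above) up to a stop at 1.25. It starts between 0 and 0.35, turns with slight friction (about 1 N at the knob) and stays where it is left
- mag_hinge (a point): the magnifier's hinge axis, vertical, at arm height (145 mm above the bench). The post is 20 mm thick on a round foot 100 mm wide. The arm is a bar 16 mm wide from 138 to 150 mm above the bench; a round lens 104 mm across at its end is centred 250 mm from the hinge
- mag_knob (a point): grip point of the upright black knob on the swing arm, 130 mm from the hinge; the knob is a plain cylinder 18 mm in diameter standing 35 mm above the arm, from 150 to 185 mm above the bench; this point is 170 mm above the bench
- tongs: steel spring tongs, black rubber jaws, 118 mm long, about 110 g, standing jaws down in the holder. Origin: midway between the jaw tips, at their lower end; z points up to the head, y is the line along which the arms close, x is their thickness (14 to 16 mm). The head, where the arms hinge (112 mm above the origin), is 24 mm wide. Grip from above, astride the head, across y
- tongs_grip (a point): midway between the flat plates to grip on the outsides of the arms, 78 mm above the tongs' origin; the plates are 16 mm wide (x) and 24 mm high (66 to 90 mm above the origin). Open, they are 41 mm apart over their outsides at mid height, 43 mm at their lower ends; on the round piece 34 mm and parallel. The head ends 40 mm above this point. If the fingers let go, the tongs drop
- tongs_left (a joint): closing angle of one arm, rad; the other moves alike. 0 open, 0.1 on the round piece, 0.19 shut. The arms spring open: they begin to yield at 10 to 13 N per finger and take some 18 N to reach the piece. To carry the tongs still open, close the fingers to 39 mm (30 N); to pinch, command the fingers shut with 60 N and keep that. Jaws travel 3 times as far as the fingers
- tongs_jaws (a point): midway between the jaws, 10 mm above their tips. Jaws: 14 mm wide (x), 4 mm thick, 24 mm high; open, the tips are 43 mm apart inside, 52 mm outside; closing on the piece sinks the tips by about 1 mm
- holder: fixed wooden block with an upright slot for the tongs; origin at the centre of its underside, z up. Outside 32 mm (x) by 72 mm (y), 45 mm high, on a foot 70 by 100 by 6 mm; slot 18 mm (x) by 58 mm (y), its floor 7 mm above the bench. The tongs stand in it with their y along the slot's y
- tray: fixed black shallow tray with a pale pad; origin at the centre of its underside. 160 mm (x) by 220 mm (y), rim 14 mm high and 5 mm thick, floor 5 mm above the bench. The three pieces lie in a row along its y, about 65 mm apart, in any order
- round: the round piece: a brass setting 22 mm in diameter with upright sides 10 mm high and a pearly dome to 15 mm, 30 g or so; origin at the centre of its underside, z up
- square: bystander: a square brass setting with a pearly top, 20 by 20 mm, 13 mm high; origin at the centre of its underside
- oblong: bystander: an oblong brass setting with a pearly top, 34 mm (x) by 13 mm (y), 13 mm high; origin at the centre of its underside
- jar: bystander: glass jar with a metal cap, 50 mm in diameter, 60 mm high, origin at the centre of its underside
- pliers: bystander: pliers with black handles lying on the bench, 150 mm long (x) by 52 mm, 12 mm high, origin on the bench at about their middle

How it is judged:
On the way, in this order (a step that is already met when the one before it is completed fails the run):
1. the magnifier is swung back (beyond 1.1 rad) (value of joint magnifier above 1.1 rad), for 0.2 s.
2. the tongs are out of the block, carried by the fingers (contact force between the fingers and tongs above 1 N and contact force between tongs and tray below 0.05 N and contact force between tongs and holder below 0.05 N and height (world z) of tongs above 0.02 m and horizontal distance between tongs and holder above 0.08 m), for 0.1 s.
3. the round piece is lifted off the tray in the tongs' jaws (contact force between tongs and round above 1 N and distance between tongs_jaws and round below 0.022 m and contact force between round and tray below 0.02 N and contact force between the fingers and tongs above 1 N and contact force between tongs and tray below 0.05 N and contact force between tongs and holder below 0.05 N and height (world z) of round above 0.025 m), for 0.2 s.
At the end, for the whole second after the job is handed in: Round piece pinched in the tongs' jaws (within 22 mm of the jaw point, over 1 N), still, underside over 100 mm above the bench, carried by nothing else; fingers hold the tongs, upright within 0.35 rad, clear of tray and block; magnifier beyond 1.1 rad (contact force between tongs and round above 1 N and distance between tongs_jaws and round below 0.022 m and contact force between round and tray below 0.02 N and contact force between the fingers and tongs above 1 N and contact force between tongs and tray below 0.05 N and contact force between tongs and holder below 0.05 N and height (world z) of round above 0.1 m and contact force between round and the fingers below 0.02 N and angle between tongs's own z axis and vertical below 0.35 rad and linear speed of round below 0.03 m/s and value of joint magnifier above 1.1 rad); the arm keeps its last pose, push and grip.
It fails at once if the gripper or arm touches the round piece (contact force between any of the fingers, the arm and round above 0.3 N).
It fails at once if the square is disturbed (moved over 15 mm) (distance of square from where it was at the start of the episode above 0.015 m).
It fails at once if the oblong is disturbed (moved over 15 mm) (distance of oblong from where it was at the start of the episode above 0.015 m).
It fails at once if the jar is disturbed (moved over 20 mm) (distance of jar from where it was at the start of the episode above 0.02 m).
It fails at once if the pliers is disturbed (moved over 20 mm) (distance of pliers from where it was at the start of the episode above 0.02 m).
It also fails if it takes over 61 s, if anything falls off the work surface, if the arm or the gripper's body presses on something with over 40 N, if the wrist force passes 120 N, or if a joint passes its speed limit or range.

### The arm

A 6-joint arm with a two-finger parallel gripper is mounted at the origin on the work surface. World frame = base frame: x ahead of the robot, y to its left, z up, the work surface at z = 0. Lengths are in m, angles in rad, forces in N, time in s.
With the tool pointing down it reaches from about 0.35 to 0.975 m from the base axis. Payload 4.9 kg.
Tool frame: the origin (TCP) lies at the very end of the fingers, on their centre line; the grasp point (between the pads) lies 19 mm behind it (manip.tcp_to_grasp is the distance from the TCP to the grasp point, in m); z points along the fingers, y is the direction in which the jaws open and shut (so a half turn about z gives the same grasp; the last joint's range is limited). The gripper opens to 85 mm and grips with 20 to 120 N. Pads are 22 mm wide; open, the fingers measure 114 mm over their backs; the gripper's body (76 mm by 85 mm) begins 54 mm behind the grasp point. The pads swing forward as they close: fully open they stand 13 mm farther back than shut.
Start: joints at [-1.253, 0.053, 1.613, -0, 1.476, -0.119], TCP at [0.264, -0.566, 0.206] pointing down, gripper open.
Joint ranges: [-3.01, 3.01], [-1.01, 2.22], [0.06, 2.58], [-1.02, 4.17], [0.09, 2.62], [-3.14, 3.14]. Speed limits (rad/s): [2.57, 2.57, 3.14, 3.14, 3.14, 3.14].

### API

Orientations are given as a unit quaternion [w, x, y, z].
In Python, from plant import sensors, cams, job, finder, manip gives the robot as it stands.
- The arm moves only by the shell command python3 -m pendant 'ROWS'. ROWS is JSON, a list of rows, each an object of numbers: "wx", "wy", "wz": the turn, a rotation vector about the tool's x, y, z in degrees; "dx", "dy", "dz": the shift along the tool's x, y, z in m; "hand": the gripper's target within -1 to 1 (fully open at 1, half-way at 0, shut at -1). A call has 1 to 20 rows; each row is the pose to reach, as a shift and turn from the pose commanded when the call began, along the tool's axes at that moment; what a row does not reach only later rows make up. A row lasts 1/12 s, in which the tool goes at most 41.7 mm and 7.16 degrees, less where a joint would pass 70% of its speed; a pose out of reach is approached as far as the arm can. A call with a gripper value outside its range is refused whole. The fingers move at their own pace and stop on an object; the grip force is fixed at half the most. Time passes only in rows, so rows that repeat a pose let the fingers close. It gives the time, the measured TCP pose, the force and the opening at its end, in the units of the state.
- sensors.state(): the state, without advancing time (a new reading comes with each control period).
- cams.grab_frame(name): name is "side" or "top"; returns (picture, depth): 420x560x3 uint8, red, green, blue; 420x560 float32, m along the optical axis (not along the pixel's ray), 0 where there is no reading.
- cams.calibration(name): a dict with "fov_y" (degrees; the focal length in pixels is half the picture's height over the tangent of half this angle, whatever the lens; pixels are square), "cx", "cy" (the principal point, pixels), "pose" (4x4, takes a point from camera to world coordinates). Camera axes: x right, y down, z forward; pixel columns grow to the right and rows downward; lengths in m; the calibration is good to about 2 mm. A picture is of the moment at which its call begins. calibration takes no time and is no camera call.
- job.job_done(): hands the job in, once; it reports no verdict.
Trained networks look in the newest picture that a camera, given by its name, has taken for a name from the list of things; names that differ only in an ending like _2 or _b are one class to them, and where a whole thing is asked for, a point or a joint stands for the part that bears it (a point fixed in the world has none). Each returns a list of dicts, best first, with "score" (0 to 1); they miss things now and then, are a little off and sometimes report something else, mostly with a low value. They report only what shows in the picture. A call takes as long as a camera call.
- finder.look_for(camera, thing): "position" ([x, y, z] in m, in world coordinates, good to about 4 mm: the middle of the surface that is visible of it).
The state is a dict: "time": time; "joint_pos": joint angles; "joint_vel": joint speeds; "joint_efforts": joint torques, N m; "tool_pos": TCP position; "tool_rot": TCP orientation; "contact_force": force on the tool from outside, world axes, zero at the start; "ft_torque": the same for the moment, N m; "gripper_width": opening from 0.0 (shut) to 1.0 (fully open).
Only numpy, scipy, OpenCV 4.12 (cv2) and the standard library are available. Lean on these libraries where they do the work, as an engineer would, in place of code of your own. Each camera call takes 0.05 s, during which the arm holds its last target. There are 200 camera calls.

## Working session

There is one attempt and no reset: what is moved stays moved. The work goes in short steps, Python scripts to look and compute and a shell command to move; the robot and the scene stay as the last step left them, time stands still between calls to the robot, and variables do not carry over. Pictures are saved under pics/ and viewed, about 8 in all and at most 12, crops included, and the job is handed in when it is done.

```bash
ls; mkdir -p pics; cat > h.py <<'E'
import numpy as np, cv2
from plant import sensors, cams, job, finder, manip
def pts(name,depth):
    c=cams.calibration(name); f=depth.shape[0]/2/np.tan(np.radians(c['fov_y'])/2)
    v,u=np.mgrid[:depth.shape[0],:depth.shape[1]]
    P=np.stack([(u-c['cx'])/f*depth,(v-c['cy'])/f*depth,depth],-1)
    T=np.array(c['pose']); W=P@T[:3,:3].T+T[:3,3]; W[depth==0]=np.nan
    return W
def save(im,n): cv2.imwrite('pics/'+n,im[...,::-1])
E
python3 - <<'E'
from h import *
for n in ['top','side']:
    im,d=cams.grab_frame(n); save(im,n+'0.png'); np.save(n+'0.npy',pts(n,d))
    print(n,np.round(cams.calibration(n)['pose'],3).tolist(),cams.calibration(n)['fov_y'])
    for t in ['mag_hinge','mag_knob','tongs','tongs_grip','holder','tray','round','square','oblong','jar','pliers']:
        print(t,[(np.round(r['position'],3).tolist(),round(r['score'],2)) for r in finder.look_for(n,t)[:2]])
s=sensors.state();print(s['time'],s['tool_pos'],s['tool_rot'],s['gripper_width'],manip.tcp_to_grasp)
E
```

```text
pics
top [[0.022, -0.998, 0.059, 0.57], [-1.0, -0.02, 0.021, -0.003], [-0.02, -0.06, -0.998, 0.983], [0.0, 0.0, 0.0, 1.0]] 56.17697095134846
mag_hinge [([0.498, 0.105, 0.146], 0.89)]
mag_knob [([0.503, 0.074, 0.15], 0.86)]
tongs []
tongs_grip [([0.541, -0.294, 0.1], 0.63)]
holder [([0.538, -0.294, 0.006], 0.69)]
tray [([0.528, -0.012, 0.007], 0.97)]
round [([0.728, -0.138, 0.011], 0.45)]
square []
oblong []
jar [([0.697, 0.084, 0.066], 0.9)]
pliers [([0.727, -0.137, 0.013], 0.55)]
side [[0.943, -0.249, 0.22, 0.406], [-0.332, -0.712, 0.619, -0.527], [0.003, -0.657, -0.754, 0.785], [0.0, 0.0, 0.0, 1.0]] 53.093485767397866
mag_hinge [([0.492, 0.13, 0.146], 0.55)]
mag_knob [([0.502, 0.07, 0.145], 0.88)]
tongs [([0.538, -0.312, 0.101], 0.93)]
tongs_grip [([0.529, -0.318, 0.108], 0.76), ([0.719, -0.143, 0.008], 0.37)]
holder [([0.532, -0.309, 0.008], 0.79)]
tray [([0.521, 0.009, 0.008], 0.67)]
round [([0.508, 0.013, 0.013], 0.39)]
square [([0.525, -0.05, 0.02], 0.49)]
oblong [([0.512, 0.083, 0.014], 0.62)]
jar [([0.699, 0.072, 0.048], 0.77), ([0.536, -0.311, 0.103], 0.18)]
pliers [([0.724, -0.141, 0.006], 0.83)]
1.2 [ 0.2643874  -0.56628661  0.2054732 ] [-4.56726084e-05  9.76241932e-01  2.16683382e-01 -4.69228215e-06] 0.9970718123482614 0.0187
```

```bash
python3 - <<'E'
from h import *
a=cv2.imread('pics/top0.png');b=cv2.imread('pics/side0.png')
cv2.imwrite('pics/v1.png',cv2.resize(a,(800,600)));cv2.imwrite('pics/v2.png',cv2.resize(b,(800,600)))
W=np.load('top0.npy')
# knob: z 0.16-.2 ; arm 0.13-.155
for lo,hi in [(.165,.2),(.13,.16)]:
  for R in [(.35,.7,-.2,.35)]:
    m=(W[...,2]>lo)&(W[...,2]<hi)&(W[...,1]>-.2)
    p=W[m]; n,l,st,_=cv2.connectedComponentsWithStats(m.astype('uint8'))
    for i in range(1,n):
        if st[i,4]>8: q=W[l==i]; print(lo,st[i],q.mean(0).round(4),np.nanmin(q,0).round(3),np.nanmax(q,0).round(3))
m=(W[...,2]>.06)&(W[...,1]<-.2)&(W[...,0]>.4)
q=W[m];print(len(q),q.min(0).round(3),q.max(0).round(3))
E
```

```text
0.165 [200 255  10  10  76] [0.4979 0.1759 0.1822] [0.489 0.168 0.167] [0.506 0.185 0.187]
0.165 [257 393  17   3  25] [0.2392 0.0447 0.1882] [0.233 0.03  0.176] [0.244 0.063 0.199]
0.13 [ 208  224   80   49 2079] [0.5201 0.0686 0.1473] [0.472 0.009 0.138] [0.573 0.174 0.159]
0.13 [140 256  63  21 526] [0.4803 0.2607 0.1499] [0.458 0.189 0.137] [0.503 0.318 0.158]
166 [ 0.524 -0.317  0.061] [ 0.556 -0.279  0.126]
```

View pics/v1.png

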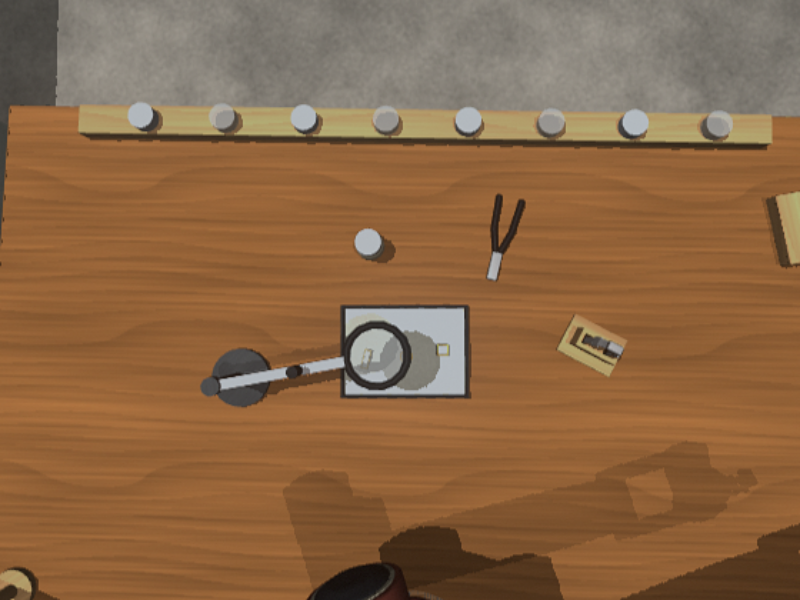

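View pics/v2.png

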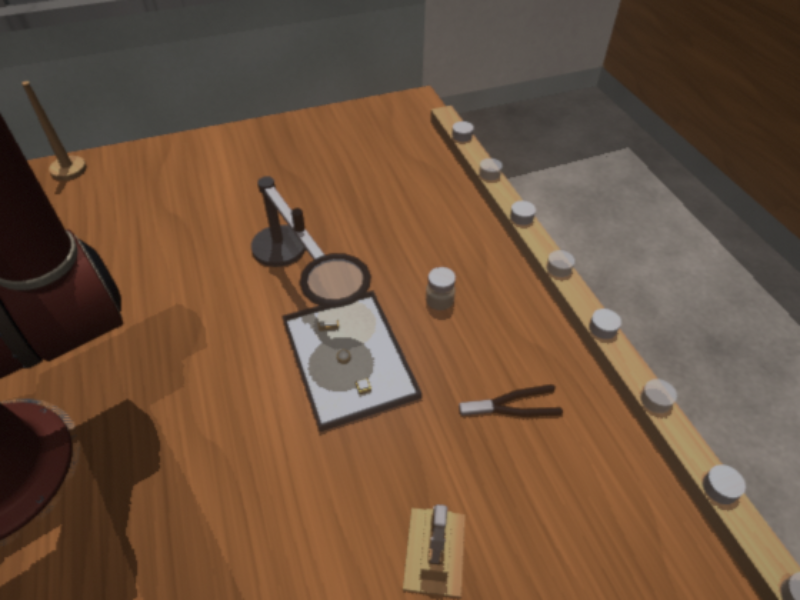

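The top view shows the arm running from the hinge at about (210,385) past the knob (293,371) to the lens (377,356), with the holder at (592,345). The side view shows the oblong (330,323), round (343,356) and square (363,385) in a row.

```bash
cat >> h.py <<'E'
from scipy.spatial.transform import Rotation as Ro
def cur():
    s=sensors.state(); q=s['tool_rot']; return np.array(s['tool_pos']),Ro.from_quat([q[1],q[2],q[3],q[0]])
def down(az):  # tool down, tool y at azimuth az deg
    a=np.radians(az); y=np.array([np.cos(a),np.sin(a),0]); z=np.array([0,0,-1.]); return Ro.from_matrix(np.c_[np.cross(y,z),y,z])
def delta(p,az,frm=None):
    p0,R0=frm or cur(); R=down(az)
    w=(R0.inv()*R).as_rotvec(degrees=True)
    if np.linalg.norm(w)>91: R=down(az+180); w=(R0.inv()*R).as_rotvec(degrees=True)
    return np.round(R0.inv().apply(np.array(p)-p0),4).tolist(),w.round(2).tolist()
E
python3 - <<'E'
from h import *
W=np.load('top0.npy')
m=((W[...,2]>.135)&(W[...,2]<.16)&(W[...,1]<.113)&(W[...,1]>-.1)).astype('uint8')
c=max(cv2.findContours(m,0,1)[0],key=cv2.contourArea); q=np.array([W[v,u] for u,v in c[:,0]]);q=q[q[:,1]<.1]
A=np.c_[2*q[:,:2],np.ones(len(q))];s=np.linalg.lstsq(A,(q[:,:2]**2).sum(1),rcond=None)[0]
L=s[:2];r=np.sqrt(s[2]+L@L);print('lens',L,r)
m=(W[...,2]>.172)&(W[...,1]>.1)&(W[...,1]<.25)&(W[...,2]<.19);K=np.nanmedian(W[m],0);print('knob',K)
d=(L-K[:2]);d/=np.linalg.norm(d);H=(L-.25*d+K[:2]-.13*d)/2;print('hinge',H,np.degrees(np.arctan2(d[0],-d[1])))
for n in ['top','side']:
  W=np.load(n+'0.npy');near=(abs(W[...,0]-.54)<.08)&(abs(W[...,1]+.3)<.08)
  for lo,hi in [(.11,.14),(.07,.11),(.04,.05)]:
    m=near&(W[...,2]>lo)&(W[...,2]<hi);q=W[m]
    rr=cv2.minAreaRect((q[:,:2]*1000).astype('float32')) ;print(n,lo,len(q),np.median(q,0).round(4),q.min(0).round(3),q.max(0).round(3),rr)
  m=near&(W[...,2]>.003)&(W[...,2]<.012);q=W[m];print('foot',cv2.minAreaRect((q[:,:2]*1000).astype('float32')))
print(cur()[0],'to knob',delta([.498,.176,.25],11.8))
E
```

```text
lens [0.52213634 0.05958069] 0.0503930642574009
knob [0.49749626 0.17601831 0.18380694]
hinge [0.47048035 0.30368302] 11.94843773786463
top 0.11 86 [ 0.5402 -0.2981  0.1223] [ 0.531 -0.312  0.11 ] [ 0.55  -0.286  0.126] ((540.3540649414062, -299.39923095703125), (24.331085205078125, 13.639601707458496), 62.670066833496094)
top 0.07 71 [ 0.5472 -0.2849  0.0934] [ 0.524 -0.316  0.071] [ 0.556 -0.279  0.109] ((540.5728759765625, -299.52691650390625), (41.468475341796875, 15.743804931640625), 63.246315002441406)
top 0.04 173 [ 0.5386 -0.2882  0.0439] [ 0.511 -0.331  0.04 ] [ 0.569 -0.262  0.048] ((540.465087890625, -300.54791259765625), (72.7265853881836, 32.31306076049805), 64.22821807861328)
foot ((544.271728515625, -301.28802490234375), (152.1240997314453, 146.07106018066406), 75.54375457763672)
side 0.11 161 [ 0.5372 -0.3068  0.1237] [ 0.528 -0.318  0.111] [ 0.55  -0.292  0.128] ((538.371337890625, -304.8180236816406), (26.472118377685547, 13.942922592163086), 63.221744537353516)
side 0.07 125 [ 0.531  -0.3197  0.0944] [ 0.523 -0.326  0.071] [ 0.541 -0.284  0.11 ] ((533.7637329101562, -303.8851623535156), (42.27946472167969, 14.38927936553955), 78.63664245605469)
side 0.04 428 [ 0.5351 -0.3125  0.0452] [ 0.509 -0.343  0.04 ] [ 0.568 -0.266  0.05 ] ((539.0187377929688, -303.9035949707031), (72.69525146484375, 32.01182556152344), 63.469459533691406)
foot ((546.24609375, -290.2845458984375), (143.07168579101562, 164.43984985351562), 75.74040222167969)
[ 0.2643874  -0.56628661  0.2054732 ] to knob ([0.5257, -0.5738, -0.0445], [-0.0, -0.0, -76.77])
```

```bash
python3 -m pendant '[{"dx":0.526,"dy":-0.574,"dz":-0.045,"wz":-77,"hand":0},{"dx":0.526,"dy":-0.574,"dz":-0.045,"wz":-77,"hand":0},{"dx":0.526,"dy":-0.574,"dz":-0.045,"wz":-77,"hand":0},{"dx":0.526,"dy":-0.574,"dz":-0.045,"wz":-77,"hand":0},{"dx":0.526,"dy":-0.574,"dz":-0.045,"wz":-77,"hand":0},{"dx":0.526,"dy":-0.574,"dz":-0.045,"wz":-77,"hand":0},{"dx":0.526,"dy":-0.574,"dz":-0.045,"wz":-77,"hand":0},{"dx":0.526,"dy":-0.574,"dz":-0.045,"wz":-77,"hand":0},{"dx":0.526,"dy":-0.574,"dz":-0.045,"wz":-77,"hand":0},{"dx":0.526,"dy":-0.574,"dz":-0.045,"wz":-77,"hand":0},{"dx":0.526,"dy":-0.574,"dz":-0.045,"wz":-77,"hand":0},{"dx":0.526,"dy":-0.574,"dz":-0.045,"wz":-77,"hand":0},{"dx":0.526,"dy":-0.574,"dz":-0.045,"wz":-77,"hand":0},{"dx":0.526,"dy":-0.574,"dz":-0.045,"wz":-77,"hand":0},{"dx":0.526,"dy":-0.574,"dz":-0.045,"wz":-77,"hand":0},{"dx":0.526,"dy":-0.574,"dz":-0.045,"wz":-77,"hand":0},{"dx":0.526,"dy":-0.574,"dz":-0.045,"wz":-77,"hand":0},{"dx":0.526,"dy":-0.574,"dz":-0.045,"wz":-77,"hand":0},{"dx":0.526,"dy":-0.574,"dz":-0.045,"wz":-77,"hand":0},{"dx":0.526,"dy":-0.574,"dz":-0.045,"wz":-77,"hand":0}]'
python3 - <<'E'
from h import *
print(delta([.4975,.176,.25],11.9), sensors.state()['gripper_width'])
E
```

```text
([0.5253, -0.574, -0.0445], [-0.0, -0.0, -76.87]) 0.9970718123482614invalid input
```

```bash
python3 -m pendant '[{"wx":0,"wy":0,"wz":-7,"dx":0.03,"dy":-0.03,"dz":-0.01,"hand":0}]'; echo; python3 -m pendant --help | head; python3 -c "from plant import sensors;print(sensors.state()['time'])"
```

```text
time: 1.28
tool_pos: [0.2759, -0.5305, 0.2116]
tool_rot: [-0.002, 0.962, 0.275, -0.001]
contact_force: [0.6, 0.7, -0.2]
gripper_width: 0.886

1.2833invalid input: not JSON, or not a number
```

```bash
python3 - <<'E'
from h import *
p0,R0=np.array([.26439,-.56629,.20547]),Ro.from_quat([.976242,.216683,0,0])
f=(p0+R0.apply([.03,-.03,-.01]),R0*Ro.from_rotvec([0,0,-7],degrees=True))
print(f[0],delta([.4975,.176,.25],11.9,f), delta([.4975,.176,.25],11.9))
E
python3 -m pendant '[{"wx":0,"wy":0,"wz":-70,"dx":0.55,"dy":-0.48,"dz":-0.034,"hand":0},{"wx":0,"wy":0,"wz":-70,"dx":0.55,"dy":-0.48,"dz":-0.034,"hand":0}]'
```

```text
[ 0.27888081 -0.52641499  0.21547   ] ([0.5579, -0.4796, -0.0345], [0.0, 0.0, -69.87]) ([0.5612, -0.4831, -0.037], [-0.24, -0.09, -70.03])
time: 1.45
tool_pos: [0.3025, -0.4477, 0.2191]
tool_rot: [0.0, 0.918, 0.396, 0.0]
contact_force: [1.4, -0.2, 0.7]
gripper_width: 0.607
```

```bash
python3 -c "
from h import *
print(delta([.4975,.176,.25],11.9))"
```

```text
([0.5872, -0.2867, -0.0308], [0.02, -0.01, -55.28])
```

```bash
R='x'; python3 -m pendant '[{"wx":0,"wy":0,"wz":-55,"dx":0.587,"dy":-0.287,"dz":-0.031,"hand":0},{"wx":0,"wy":0,"wz":-55,"dx":0.587,"dy":-0.287,"dz":-0.031,"hand":0},{"wx":0,"wy":0,"wz":-55,"dx":0.587,"dy":-0.287,"dz":-0.031,"hand":0},{"wx":0,"wy":0,"wz":-55,"dx":0.587,"dy":-0.287,"dz":-0.031,"hand":0},{"wx":0,"wy":0,"wz":-55,"dx":0.587,"dy":-0.287,"dz":-0.031,"hand":0},{"wx":0,"wy":0,"wz":-55,"dx":0.587,"dy":-0.287,"dz":-0.031,"hand":0},{"wx":0,"wy":0,"wz":-55,"dx":0.587,"dy":-0.287,"dz":-0.031,"hand":0},{"wx":0,"wy":0,"wz":-55,"dx":0.587,"dy":-0.287,"dz":-0.031,"hand":0},{"wx":0,"wy":0,"wz":-55,"dx":0.587,"dy":-0.287,"dz":-0.031,"hand":0},{"wx":0,"wy":0,"wz":-55,"dx":0.587,"dy":-0.287,"dz":-0.031,"hand":0},{"wx":0,"wy":0,"wz":-55,"dx":0.587,"dy":-0.287,"dz":-0.031,"hand":0},{"wx":0,"wy":0,"wz":-55,"dx":0.587,"dy":-0.287,"dz":-0.031,"hand":0},{"wx":0,"wy":0,"wz":-55,"dx":0.587,"dy":-0.287,"dz":-0.031,"hand":0},{"wx":0,"wy":0,"wz":-55,"dx":0.587,"dy":-0.287,"dz":-0.031,"hand":0},{"wx":0,"wy":0,"wz":-55,"dx":0.587,"dy":-0.287,"dz":-0.031,"hand":0},{"wx":0,"wy":0,"wz":-55,"dx":0.587,"dy":-0.287,"dz":-0.031,"hand":0},{"wx":0,"wy":0,"wz":-55,"dx":0.587,"dy":-0.287,"dz":-0.031,"hand":0},{"wx":0,"wy":0,"wz":-55,"dx":0.587,"dy":-0.287,"dz":-0.031,"hand":0},{"wx":0,"wy":0,"wz":-55,"dx":0.587,"dy":-0.287,"dz":-0.031,"hand":0},{"wx":0,"wy":0,"wz":-55,"dx":0.587,"dy":-0.287,"dz":-0.031,"hand":0}]'; python3 -c "
from h import *
print(delta([.4975,.176,.157],11.9),sensors.state()['joint_pos'])"
```

```text
time: 3.12
tool_pos: [0.4997, 0.1733, 0.2499]
tool_rot: [0.0, 0.634, 0.773, -0.0]
contact_force: [0.5, -1.4, 0.5]
gripper_width: 0.504
([0.0031, -0.0016, 0.0929], [-0.01, 0.02, -0.63]) [ 1.93267314e-01 -2.01576571e-01  1.78039147e+00 -2.88399704e-04
  1.56290985e+00 -3.47439210e-03]
```

```bash
python3 -m pendant '[{"wx":0,"wy":0,"wz":0,"dx":0.003,"dy":-0.002,"dz":0.03,"hand":0},{"wx":0,"wy":0,"wz":0,"dx":0.003,"dy":-0.002,"dz":0.06,"hand":0},{"wx":0,"wy":0,"wz":0,"dx":0.003,"dy":-0.002,"dz":0.08,"hand":0},{"wx":0,"wy":0,"wz":0,"dx":0.003,"dy":-0.002,"dz":0.093,"hand":0},{"wx":0,"wy":0,"wz":0,"dx":0.003,"dy":-0.002,"dz":0.093,"hand":0},{"wx":0,"wy":0,"wz":0,"dx":0.003,"dy":-0.002,"dz":0.093,"hand":0}]'; python3 -c "
from h import *
H=np.array([.4705,.3037])
for a in range(16,81,4):
  r=np.radians(a);d,w=delta([H[0]+.13*np.sin(r),H[1]-.13*np.cos(r),.157],a);print(a,np.round(d,3),w[2])
im,d=cams.grab_frame('side');save(cv2.resize(im[60:260,100:367],(800,600)),'v3.png')"
```

```text
time: 3.62
tool_pos: [0.4973, 0.1761, 0.157]
tool_rot: [-0.0, 0.634, 0.773, -0.0]
contact_force: [0.4, 0.1, 1.1]
gripper_width: 0.502
16 [0.001 0.009 0.   ] -4.73
20 [0.002 0.018 0.   ] -8.73
24 [0.004 0.027 0.   ] -12.73
28 [0.006 0.036 0.   ] -16.73
32 [0.009 0.045 0.   ] -20.73
36 [0.012 0.053 0.   ] -24.73
40 [0.016 0.061 0.   ] -28.73
44 [0.021 0.069 0.   ] -32.73
48 [0.026 0.076 0.   ] -36.73
52 [0.032 0.084 0.   ] -40.73
56 [0.038 0.09  0.   ] -44.73
60 [0.045 0.096 0.   ] -48.73
64 [0.052 0.102 0.   ] -52.73
68 [ 0.059  0.107 -0.   ] -56.73
72 [ 0.067  0.112 -0.   ] -60.73
76 [ 0.075  0.116 -0.   ] -64.73
80 [ 0.083  0.12  -0.   ] -68.73
```

View pics/v3.png

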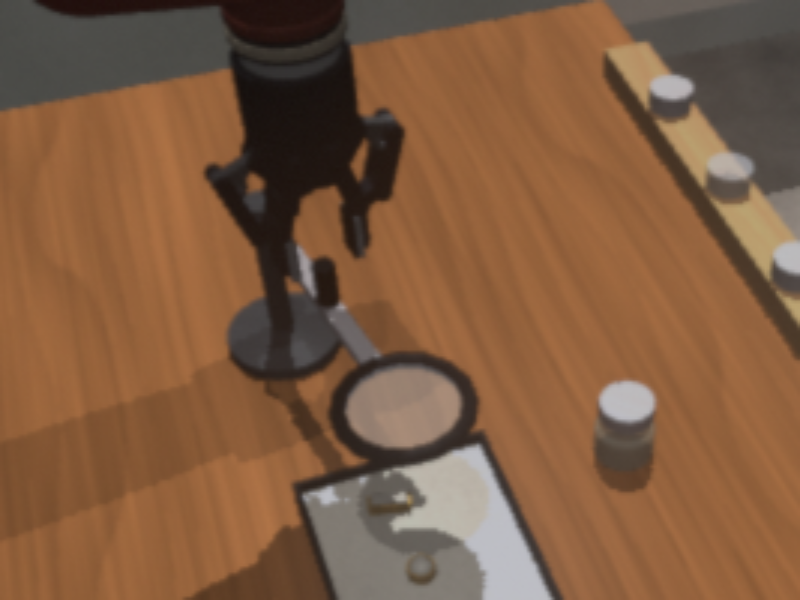

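```bash
python3 -c "
from h import *
for n in ['side','top']:
  c=cams.calibration(n);T=np.linalg.inv(c['pose']);f=210/np.tan(np.radians(c['fov_y'])/2)
  for P in [(.4973,.1761,.157),(.4973,.1761,.185),(.4705,.3037,.15),(.522,.06,.145)]:
    q=T[:3,:3]@P+T[:3,3];uv=np.array([c['cx'],c['cy']])+f*q[:2]/q[2];print(n,P,uv.round(),((uv-[100,60])*3).round())
W=np.load('side0.npy')
m=(W[...,2]>.16)&(W[...,2]<.2)&(abs(W[...,0]-.5)<.06)&(abs(W[...,1]-.15)<.12);print(m.sum(),np.median(W[m],0),W[m].min(0),W[m].max(0))
im,d=cams.grab_frame('top');V=pts('top',d);save(im,'top1.png');save(cv2.resize(im[180:360,80:320],(800,600)),'v4.png')
im,d=cams.grab_frame('side');V=pts('side',d);m=(V[...,2]>.14)&(V[...,2]<.2)&(abs(V[...,0]-.5)<.08)&(abs(V[...,1]-.15)<.12)
for r in range(60,200,4): 
  k=np.where(m[r])[0]
  if len(k): print(r,k.min(),k.max(),np.median(V[r,k],0).round(3))
"
```

```text
side (0.4973, 0.1761, 0.157) [209. 157.] [327. 290.]
side (0.4973, 0.1761, 0.185) [208. 147.] [323. 261.]
side (0.4705, 0.3037, 0.15) [186. 127.] [258. 202.]
side (0.522, 0.06, 0.145) [234. 194.] [403. 402.]
top (0.4973, 0.1761, 0.157) [207. 259.] [321. 597.]
top (0.4973, 0.1761, 0.185) [204. 260.] [312. 600.]
top (0.4705, 0.3037, 0.15) [147. 270.] [142. 630.]
top (0.522, 0.06, 0.145) [263. 248.] [489. 564.]
103 [0.49512526 0.16866201 0.1785607 ] [0.48709144 0.16406688 0.16099486] [0.50370593 0.18141338 0.18711339]
140 189 222 [0.519 0.179 0.195]
144 200 220 [0.52  0.173 0.189]
148 200 211 [0.492 0.173 0.185]
152 197 211 [0.489 0.168 0.177]
156 201 212 [0.491 0.17  0.164]
160 204 213 [0.494 0.169 0.154]
164 207 216 [0.498 0.158 0.15 ]
168 210 219 [0.501 0.144 0.149]
172 212 222 [0.503 0.131 0.15 ]
176 215 225 [0.506 0.117 0.15 ]
180 218 249 [0.531 0.097 0.15 ]
184 215 254 [0.53  0.086 0.148]
188 212 257 [0.527 0.075 0.148]
192 210 258 [0.521 0.064 0.148]
196 210 258 [0.519 0.053 0.147]
```

View pics/v4.png

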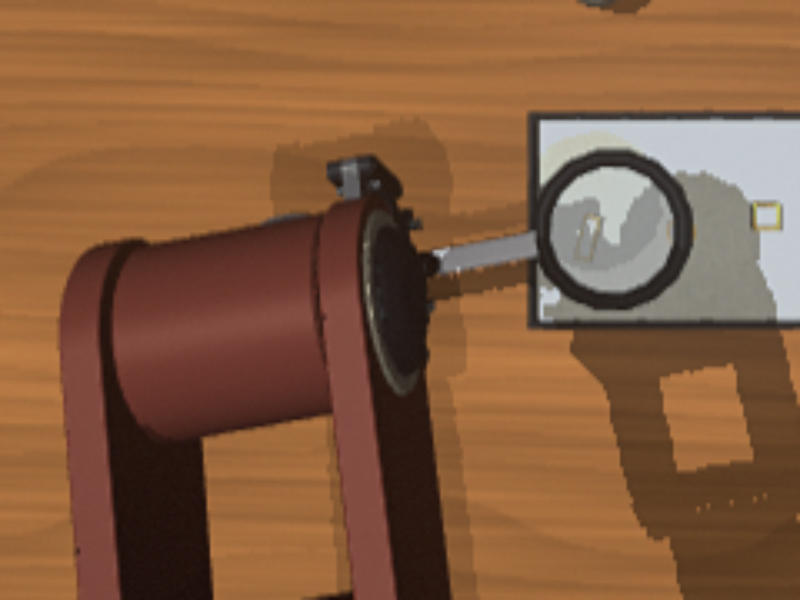

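```bash
python3 -c "
from h import *
im,d=cams.grab_frame('side');V=pts('side',d)
for r in range(128,162,2): 
  print(r,' '.join('%3.0f,%3.0f,%3.0f'%tuple(1000*V[r,c]) if V[r,c,2]>.13 else '-' for c in range(188,226,3)))
"
```

```text
128 464,178,244 471,181,240 474,155,258 480,155,257 - - - - - 520,184,225 524,169,235 530,169,233 -
130 463,176,240 470,181,235 473,154,254 479,155,252 - - - - - 519,179,223 524,175,225 530,170,227 -
132 462,170,240 468,171,238 473,160,245 479,160,243 - - - - - 519,184,214 523,171,223 530,176,217 -
134 460,159,244 467,162,240 472,157,242 478,160,238 - - - - - 518,183,210 522,168,220 530,177,211 -
136 459,156,241 466,162,235 471,158,237 478,160,233 - - - - - 518,184,204 522,169,214 529,175,208 -
138 459,157,235 465,162,229 471,157,232 477,164,225 - - - - - 518,187,196 521,169,209 528,173,204 -
140 - 465,165,222 470,163,222 476,160,223 - - - - - 517,189,188 521,171,202 527,170,201 -
142 - 464,168,214 470,165,215 475,161,217 - - - - - - 520,170,197 527,172,194 -
144 - 463,169,209 469,163,212 475,159,213 489,232,151 - - - - - 521,177,186 - -
146 - 463,174,199 468,164,206 474,160,207 487,225,151 - 495,182,184 501,179,184 - - - - -
148 - - 467,165,200 473,162,201 479,161,199 487,178,184 493,175,184 500,172,185 - - - - -
150 - - 466,162,197 473,162,195 479,160,195 490,209,152 492,168,185 498,164,186 - - - - -
152 - - - 472,167,186 483,206,150 489,205,149 491,167,180 497,165,180 - - - - -
154 - - - - 482,204,146 487,196,151 491,169,173 496,164,176 504,171,167 - - - -
156 - - - - - 486,190,151 490,169,167 496,166,168 503,170,162 - - - -
158 - - - - - 485,188,147 489,168,163 495,165,163 502,167,159 - - - -
160 - - - - - - 489,172,154 495,167,156 502,169,152 - - - -
```

The close-up shows the fingertips (355,240) and (270,265) just above the top of the knob at (323,265). By depth they are at z≈0.188, so I'll lower another 22 mm. If that reading is wrong, the fingers only straddle the bar.

```bash
python3 -m pendant '[{"wx":0,"wy":0,"wz":0,"dx":0,"dy":0,"dz":0.011,"hand":0},{"wx":0,"wy":0,"wz":0,"dx":0,"dy":0,"dz":0.022,"hand":0},{"wx":0,"wy":0,"wz":0,"dx":0,"dy":0,"dz":0.022,"hand":0}]'; python3 -c "
from h import *
im,d=cams.grab_frame('side');V=pts('side',d)
for r in range(134,166,2): 
  print(r,' '.join('%3.0f,%3.0f,%3.0f'%tuple(1000*V[r,c]) if V[r,c,2]>.13 else '-' for c in range(188,226,3)))
"
```

```text
time: 4.07
tool_pos: [0.4956, 0.1765, 0.1318]
tool_rot: [-0.001, 0.634, 0.774, -0.002]
contact_force: [-0.4, -0.1, -0.2]
gripper_width: 0.504
134 470,278,150 468,173,231 474,175,228 478,156,242 484,157,239 491,164,231 - - - 515,165,225 522,168,220 529,172,215 537,178,208
136 468,271,149 467,172,227 472,166,230 477,153,238 483,157,234 - - - - 517,182,205 522,171,212 528,171,211 536,177,205
138 467,270,145 467,181,214 471,157,232 476,154,233 482,156,230 - - - - 517,183,199 521,168,210 528,171,206 -
140 - 466,178,212 470,157,227 476,155,227 482,155,226 - - - - 516,182,194 521,169,204 527,168,202 -
142 458,171,214 464,172,211 469,160,219 475,159,219 - - - - - 516,182,189 520,171,197 528,176,190 -
144 457,163,215 463,166,211 468,159,215 475,160,212 488,231,151 - - - - 516,186,180 520,171,191 527,174,187 -
146 455,156,216 462,164,208 468,158,211 474,160,207 487,227,149 - 495,181,185 501,180,184 - 515,187,174 519,169,188 527,175,180 -
148 455,155,212 461,164,203 467,159,205 473,161,201 486,220,150 487,177,185 493,171,187 499,171,186 - 515,189,166 518,168,182 526,175,175 -
150 454,156,206 461,170,192 466,156,202 473,162,196 484,212,150 491,212,149 492,166,187 498,167,184 - - 518,172,174 525,174,170 -
152 - 460,174,184 466,161,192 472,160,191 482,204,151 489,204,150 491,169,179 498,167,178 - - 518,174,166 524,172,166 -
154 - - 465,163,186 471,164,183 481,203,147 487,196,151 491,168,173 497,168,171 504,172,167 - 517,173,161 - -
156 - - 464,164,179 470,159,182 476,159,180 486,190,151 490,169,167 496,163,170 503,170,162 - - - -
158 - - 463,161,176 470,162,173 476,160,173 485,187,147 489,168,162 495,166,162 502,169,158 - - - -
160 - - - 469,164,166 475,160,168 - 489,169,156 495,167,156 501,168,153 - - - -
162 - - - - - - 488,171,149 494,164,153 500,164,151 - - - -
164 - - - - - - - 493,160,151 499,156,152 505,156,150 - - -
```

```bash
python3 -m pendant '[{"wx":0,"wy":0,"wz":-4.7,"dx":0.001,"dy":0.009,"dz":0,"hand":0},{"wx":0,"wy":0,"wz":-8.7,"dx":0.002,"dy":0.018,"dz":0,"hand":0},{"wx":0,"wy":0,"wz":-12.7,"dx":0.004,"dy":0.027,"dz":0,"hand":0},{"wx":0,"wy":0,"wz":-16.7,"dx":0.006,"dy":0.036,"dz":0,"hand":0},{"wx":0,"wy":0,"wz":-20.7,"dx":0.009,"dy":0.045,"dz":0,"hand":0},{"wx":0,"wy":0,"wz":-24.7,"dx":0.012,"dy":0.053,"dz":0,"hand":0},{"wx":0,"wy":0,"wz":-28.7,"dx":0.016,"dy":0.061,"dz":0,"hand":0},{"wx":0,"wy":0,"wz":-32.7,"dx":0.021,"dy":0.069,"dz":0,"hand":0},{"wx":0,"wy":0,"wz":-36.7,"dx":0.026,"dy":0.076,"dz":0,"hand":0},{"wx":0,"wy":0,"wz":-40.7,"dx":0.032,"dy":0.084,"dz":0,"hand":0},{"wx":0,"wy":0,"wz":-44.7,"dx":0.038,"dy":0.09,"dz":0,"hand":0},{"wx":0,"wy":0,"wz":-48.7,"dx":0.045,"dy":0.096,"dz":0,"hand":0},{"wx":0,"wy":0,"wz":-52.7,"dx":0.052,"dy":0.102,"dz":0,"hand":0},{"wx":0,"wy":0,"wz":-52.7,"dx":0.052,"dy":0.102,"dz":0,"hand":0}]'; python3 -c "
from h import *
H=np.array([.4705,.3037])
for a in range(66,91,2):
  r=np.radians(a);d,w=delta([H[0]+.13*np.sin(r),H[1]-.13*np.cos(r),.135],a);print(a,np.round(d,3),w[2])
print(sensors.state()['ft_torque'])
im,d=cams.grab_frame('side');V=pts('side',d);save(im,'side4.png')
m=(V[...,2]>.165)&(V[...,2]<.19)&(abs(V[...,0]-.57)<.06)&(abs(V[...,1]-.25)<.08)
m=(V[...,2]>.13)&(V[...,2]<.16)&(V[...,0]>.5)&(V[...,1]>0)&(V[...,1]<.35);q=V[m];print(len(q),q.min(0),q.max(0),np.median(q,0))
"
```

```text
time: 5.28
tool_pos: [0.5874, 0.2489, 0.1345]
tool_rot: [-0.0, 0.224, 0.975, 0.0]
contact_force: [0.3, 0.1, -0.3]
gripper_width: 0.502
66 [-0.001  0.003 -0.   ] -1.83
68 [-0.001  0.007 -0.   ] -3.83
70 [-0.     0.012 -0.   ] -5.83
72 [ 0.     0.016 -0.   ] -7.83
74 [ 0.001  0.021 -0.   ] -9.83
76 [ 0.002  0.025 -0.   ] -11.83
78 [ 0.003  0.03  -0.   ] -13.83
80 [ 0.004  0.034 -0.   ] -15.83
82 [ 0.005  0.038 -0.   ] -17.83
84 [ 0.007  0.042 -0.   ] -19.83
86 [ 0.008  0.047 -0.   ] -21.83
88 [ 0.01   0.051 -0.   ] -23.83
90 [ 0.012  0.055 -0.   ] -25.83
[-0.01033455  0.02629118  0.01767034]
1521 [0.50026754 0.13254098 0.13740577] [0.7401     0.29053327 0.15970116] [0.6698554  0.20117636 0.14833789]
```

```bash
python3 -m pendant '[{"wx":0,"wy":0,"wz":-3.8,"dx":-0.001,"dy":0.007,"dz":0,"hand":0},{"wx":0,"wy":0,"wz":-5.8,"dx":0,"dy":0.012,"dz":0,"hand":0},{"wx":0,"wy":0,"wz":-7.8,"dx":0,"dy":0.016,"dz":0,"hand":0},{"wx":0,"wy":0,"wz":-9.8,"dx":0.001,"dy":0.021,"dz":0,"hand":0},{"wx":0,"wy":0,"wz":-11.8,"dx":0.002,"dy":0.025,"dz":0,"hand":0},{"wx":0,"wy":0,"wz":-11.8,"dx":0.002,"dy":0.025,"dz":0,"hand":0}]'; python3 -c "
from h import *
H=np.array([.4705,.3037])
for a in range(78,99,3):
  r=np.radians(a);d,w=delta([H[0]+.13*np.sin(r),H[1]-.13*np.cos(r),.135],a);print(a,np.round(d,3),w[2])
im,d=cams.grab_frame('side');V=pts('side',d);save(cv2.resize(im[60:260,160:427],(800,600)),'v5.png')
m=(V[...,2]>.135)&(V[...,2]<.16)&(V[...,0]>.635)&(V[...,1]>0.1)&(V[...,1]<.35)
q=V[m];c,r=cv2.minEnclosingCircle((q[:,:2]*1000).astype('float32'));print(c,r)
print('a',np.degrees(np.arctan2(c[0]/1000-H[0],H[1]-c[1]/1000)))
"
```

```text
time: 5.83
tool_pos: [0.5931, 0.264, 0.1341]
tool_rot: [-0.004, 0.124, 0.992, -0.009]
contact_force: [-11.5, -21.3, 7.7]
gripper_width: 0.498
78 [-0.001  0.013 -0.001] -2.26
81 [-0.001  0.02  -0.001] -5.26
84 [-0.     0.027 -0.001] -8.26
87 [ 0.001  0.034 -0.002] -11.26
90 [ 0.003  0.04  -0.002] -14.26
93 [ 0.004  0.047 -0.002] -17.26
96 [ 0.007  0.053 -0.002] -20.26
(688.1755981445312, 207.9755859375) 61.931087493896484
a 66.26216100179877
```

View pics/v5.png

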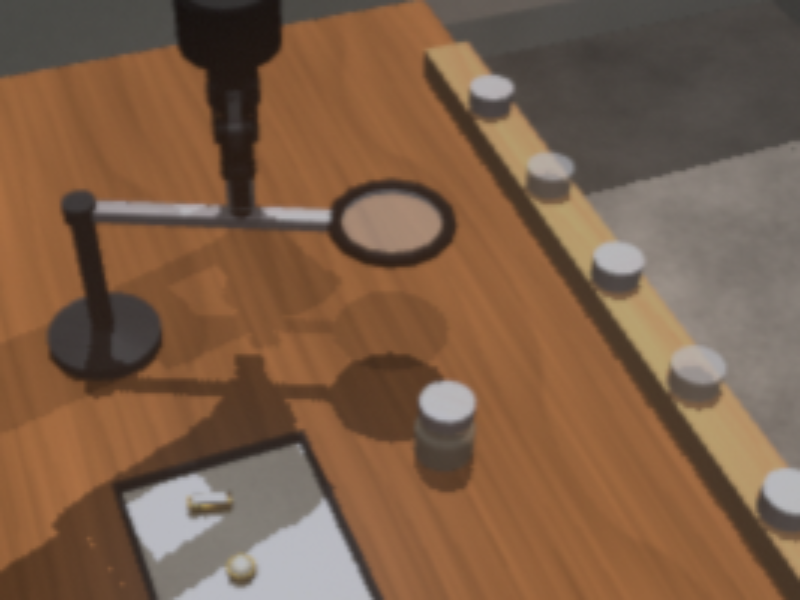

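The arm is swung back: lens at (392,222), hinge at (78,205). The finger is pressing on the knob at about 24 N, so it is at the stop. Next I back off and rise.

```bash
python3 -m pendant '[{"wx":0,"wy":0,"wz":0,"dx":0,"dy":-0.006,"dz":0,"hand":0},{"wx":0,"wy":0,"wz":0,"dx":0,"dy":-0.015,"dz":0,"hand":0},{"wx":0,"wy":0,"wz":0,"dx":0,"dy":-0.015,"dz":-0.03,"hand":0},{"wx":0,"wy":0,"wz":0,"dx":0,"dy":-0.015,"dz":-0.06,"hand":0},{"wx":0,"wy":0,"wz":0,"dx":0,"dy":-0.015,"dz":-0.10,"hand":0},{"wx":0,"wy":0,"wz":0,"dx":0,"dy":-0.015,"dz":-0.10,"hand":0}]'; python3 -c "
from h import *
print(sensors.state()['joint_pos'])
for p in [(.55,-.1,.25),(.540,-.302,.25)]: print(p,delta(p,63.5))
im,d=cams.grab_frame('side');V=pts('side',d)
for n,(x,y) in dict(round=(.508,.013),sq=(.525,-.05),ob=(.512,.083)).items():
  m=(abs(V[...,0]-x)<.03)&(abs(V[...,1]-y)<.03)&(V[...,2]>.011)&(V[...,2]<.03);q=V[m];print(n,len(q),((q.min(0)+q.max(0))/2).round(4),q.min(0).round(3),q.max(0).round(3))
print(finder.look_for('side','round')[:2])
m=(V[...,2]>.135)&(V[...,2]<.16)&(V[...,0]>.635)&(V[...,1]>0.1)&(V[...,1]<.35)
q=V[m];print(cv2.minEnclosingCircle((q[:,:2]*1000).astype('float32')))
"
```

```text
time: 6.38
tool_pos: [0.5964, 0.2576, 0.2454]
tool_rot: [0.007, 0.124, 0.992, 0.003]
contact_force: [-0.5, 0.4, 2.4]
gripper_width: 0.497
[ 2.93083118e-01  7.89108419e-02  1.51930970e+00  2.92711588e-04
  1.52782354e+00 -1.02949040e+00]
(0.55, -0.1, 0.25) ([-0.0429, -0.358, -0.007], [0.55, 0.7, 12.28])
(0.54, -0.302, 0.25) ([-0.0829, -0.5562, -0.0081], [0.55, 0.7, 12.28])
round 68 [0.5118 0.0162 0.0163] [0.502 0.006 0.011] [0.522 0.027 0.021]
sq 80 [ 0.5254 -0.0461  0.0164] [ 0.515 -0.057  0.011] [ 0.535 -0.035  0.022]
ob 78 [0.5063 0.0838 0.0167] [0.489 0.075 0.012] [0.523 0.093 0.022]
[{'position': [0.6969, 0.0731, 0.0515], 'score': 0.28}]
((688.2859497070312, 207.05581665039062), 61.78920364379883)
```

```bash
python3 -m pendant '[{"wx":0.5,"wy":0.7,"wz":6,"dx":-0.02,"dy":-0.04,"dz":-0.007,"hand":0},{"wx":0.5,"wy":0.7,"wz":12,"dx":-0.043,"dy":-0.09,"dz":-0.007,"hand":0},{"wx":0.5,"wy":0.7,"wz":12,"dx":-0.043,"dy":-0.2,"dz":-0.007,"hand":0},{"wx":0.5,"wy":0.7,"wz":12,"dx":-0.043,"dy":-0.2,"dz":-0.007,"hand":0},{"wx":0.5,"wy":0.7,"wz":12,"dx":-0.083,"dy":-0.556,"dz":-0.007,"hand":0},{"wx":0.5,"wy":0.7,"wz":12,"dx":-0.083,"dy":-0.556,"dz":-0.007,"hand":0},{"wx":0.5,"wy":0.7,"wz":12,"dx":-0.083,"dy":-0.556,"dz":-0.007,"hand":0},{"wx":0.5,"wy":0.7,"wz":12,"dx":-0.083,"dy":-0.556,"dz":-0.007,"hand":0},{"wx":0.5,"wy":0.7,"wz":12,"dx":-0.083,"dy":-0.556,"dz":-0.007,"hand":0},{"wx":0.5,"wy":0.7,"wz":12,"dx":-0.083,"dy":-0.556,"dz":-0.007,"hand":0},{"wx":0.5,"wy":0.7,"wz":12,"dx":-0.083,"dy":-0.556,"dz":-0.007,"hand":0},{"wx":0.5,"wy":0.7,"wz":12,"dx":-0.083,"dy":-0.556,"dz":-0.007,"hand":0},{"wx":0.5,"wy":0.7,"wz":12,"dx":-0.083,"dy":-0.556,"dz":-0.007,"hand":0},{"wx":0.5,"wy":0.7,"wz":12,"dx":-0.083,"dy":-0.556,"dz":-0.007,"hand":0},{"wx":0.5,"wy":0.7,"wz":12,"dx":-0.083,"dy":-0.556,"dz":-0.007,"hand":0},{"wx":0.5,"wy":0.7,"wz":12,"dx":-0.083,"dy":-0.556,"dz":-0.007,"hand":0},{"wx":0.5,"wy":0.7,"wz":12,"dx":-0.083,"dy":-0.556,"dz":-0.007,"hand":0},{"wx":0.5,"wy":0.7,"wz":12,"dx":-0.083,"dy":-0.556,"dz":-0.007,"hand":0}]'; python3 -c "
from h import *
im,d=cams.grab_frame('side');V=pts('side',d);save(cv2.resize(im[140:420,200:560],(771,600)),'v6.png')
near=(abs(V[...,0]-.54)<.09)&(abs(V[...,1]+.302)<.09)
p,R=cur();L=R.inv().apply((V[near]-p));L=L[np.isfinite(L[:,0])]
for z in range(-120,20,5):
  k=L[(L[:,2]*1000>=z)&(L[:,2]*1000<z+5)]
  if len(k):print(z,len(k),(k.min(0)*1000).round(),(k.max(0)*1000).round())
"
```

```text
time: 7.98
tool_pos: [0.5372, -0.3013, 0.2412]
tool_rot: [-0.007, 0.226, 0.974, -0.003]
contact_force: [0.7, -0.3, -0.1]
gripper_width: 0.5
-120 81 [ -18.  -67. -120.] [  17.  -22. -115.]
-115 36 [ -17.  -65. -115.] [  16.  -19. -110.]
-110 51 [ -16.  -64. -110.] [  16.  -15. -105.]
-105 56 [ -17.  -62. -105.] [  17.  -24. -100.]
-100 108 [ -17.  -61. -100.] [ 17. -17. -95.]
-95 59 [-16. -59. -95.] [ 16. -29. -90.]
-90 31 [-12. -57. -90.] [ 13. -30. -85.]
-85 23 [-12. -55. -84.] [ 12. -32. -80.]
-80 32 [-10. -55. -80.] [ 12. -25. -75.]
-75 5 [ 12. -33. -74.] [ 13. -28. -72.]
-70 2 [ 12. -33. -70.] [ 12. -30. -66.]
-50 2 [  9.  20. -50.] [  9.  21. -49.]
-35 1 [  9.  21. -32.] [  9.  21. -32.]
```

View pics/v6.png

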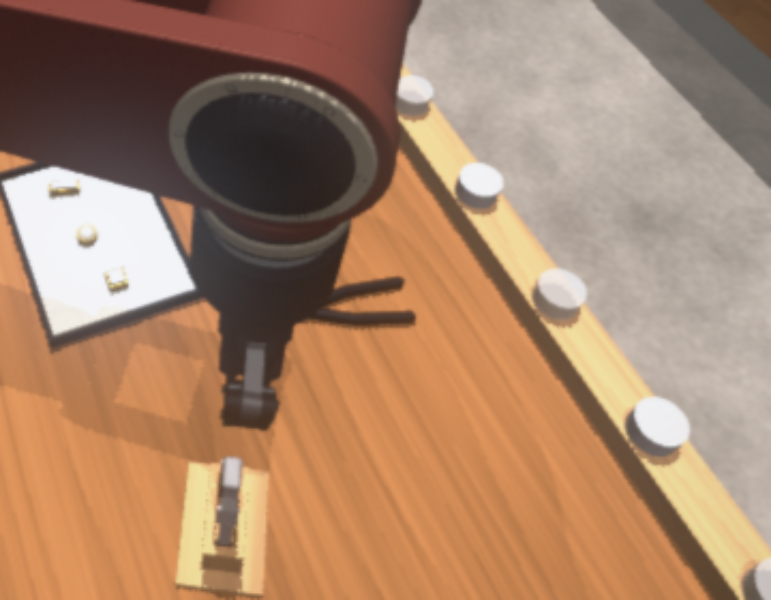

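```bash
python3 -c "
from h import *
print(delta((.5395,-.302,.075),63.5))"
```

```text
([-0.0043, 0.0018, 0.1664], [-0.55, -0.68, 0.44])
```

```bash
python3 -m pendant '[{"wx":-0.5,"wy":-0.7,"wz":0.4,"dx":-0.004,"dy":0.002,"dz":0,"hand":0.5},{"wx":-0.5,"wy":-0.7,"wz":0.4,"dx":-0.004,"dy":0.002,"dz":0.03,"hand":0.5},{"wx":-0.5,"wy":-0.7,"wz":0.4,"dx":-0.004,"dy":0.002,"dz":0.07,"hand":0.5},{"wx":-0.5,"wy":-0.7,"wz":0.4,"dx":-0.004,"dy":0.002,"dz":0.11,"hand":0.5},{"wx":-0.5,"wy":-0.7,"wz":0.4,"dx":-0.004,"dy":0.002,"dz":0.14,"hand":0.5},{"wx":-0.5,"wy":-0.7,"wz":0.4,"dx":-0.004,"dy":0.002,"dz":0.166,"hand":0.5},{"wx":-0.5,"wy":-0.7,"wz":0.4,"dx":-0.004,"dy":0.002,"dz":0.166,"hand":0.5},{"wx":-0.5,"wy":-0.7,"wz":0.4,"dx":-0.004,"dy":0.002,"dz":0.166,"hand":0.5}]'; python3 -c "
from h import *
print(delta((.5395,-.302,.075),63.5))
im,d=cams.grab_frame('side');V=pts('side',d);save(cv2.resize(im[240:420,210:450],(800,600),interpolation=cv2.INTER_CUBIC),'v7.png')
near=(abs(V[...,0]-.54)<.09)&(abs(V[...,1]+.302)<.09)
p,R=cur();L=R.inv().apply((V[near]-p));L=L[np.isfinite(L[:,0])]
for z in range(-100,5,5):
  k=L[(L[:,2]*1000>=z)&(L[:,2]*1000<z+5)]
  if len(k):print(z,len(k),(k.min(0)*1000).round(),(k.max(0)*1000).round())
"
```

```text
time: 8.7
tool_pos: [0.5386, -0.3018, 0.0745]
tool_rot: [-0.001, 0.229, 0.973, 0.0]
contact_force: [0.6, 0.5, 1.1]
gripper_width: 0.754
([-0.0009, 0.0003, -0.0005], [-0.02, -0.12, -0.0])
-100 67 [ -16.  -66. -100.] [ 18. -23. -95.]
-95 39 [-14. -66. -95.] [ 16. -35. -90.]
-90 21 [-11. -65. -90.] [ 13. -39. -85.]
-85 34 [-12. -64. -85.] [ 14. -56. -80.]
-80 10 [-10. -64. -80.] [ 14. -35. -77.]
-75 1 [ -7. -32. -74.] [ -7. -32. -74.]
-35 2 [  5. -16. -33.] [  6. -15. -31.]
-30 2 [  4. -16. -28.] [  6. -16. -28.]
```

View pics/v7.png

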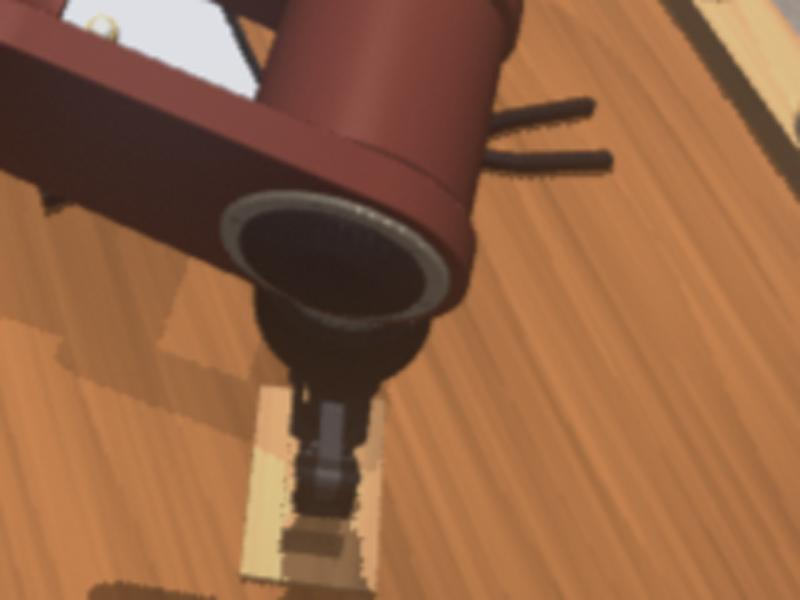

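```bash
python3 -m pendant '[{"wx":0,"wy":0,"wz":0,"dx":-0.001,"dy":0,"dz":0.01,"hand":0.5},{"wx":0,"wy":0,"wz":0,"dx":-0.001,"dy":0,"dz":0.017,"hand":0.5},{"wx":0,"wy":0,"wz":0,"dx":-0.001,"dy":0,"dz":0.021,"hand":0.5},{"wx":0,"wy":0,"wz":0,"dx":-0.001,"dy":0,"dz":0.024,"hand":0.5},{"wx":0,"wy":0,"wz":0,"dx":-0.001,"dy":0,"dz":0.024,"hand":0.5}]'
```

```text
time: 9.17
tool_pos: [0.5398, -0.3036, 0.0513]
tool_rot: [-0.0, 0.23, 0.973, -0.001]
contact_force: [-0.3, 0.1, 0.2]
gripper_width: 0.75
```

```bash
python3 -m pendant '[{"wx":0,"wy":0,"wz":0,"dx":0,"dy":0,"dz":0.003,"hand":0.5},{"wx":0,"wy":0,"wz":0,"dx":0,"dy":0,"dz":0.003,"hand":0.5}]'
```

```text
time: 9.33
tool_pos: [0.54, -0.3038, 0.0486]
tool_rot: [0.0, 0.23, 0.973, -0.001]
contact_force: [-0.1, -0.4, -0.0]
gripper_width: 0.753
```

```bash
python3 -m pendant '[{"wx":0,"wy":0,"wz":0,"dx":0,"dy":0,"dz":0.003,"hand":0.5},{"wx":0,"wy":0,"wz":0,"dx":0,"dy":0,"dz":0.006,"hand":0.5},{"wx":0,"wy":0,"wz":0,"dx":0,"dy":0,"dz":0.009,"hand":0.5},{"wx":0,"wy":0,"wz":0,"dx":0,"dy":0,"dz":0.009,"hand":0.5}]'; python3 -c "
from h import *
im,d=cams.grab_frame('side');V=pts('side',d);save(cv2.resize(im[240:420,210:450],(800,600),interpolation=cv2.INTER_CUBIC),'v7.png')
near=(abs(V[...,0]-.54)<.09)&(abs(V[...,1]+.302)<.09)
p,R=cur();L=R.inv().apply((V[near]-p));L=L[np.isfinite(L[:,0])]
for z in range(-100,-5,5):
  k=L[(L[:,2]*1000>=z)&(L[:,2]*1000<z+5)]
  if len(k):print(z,len(k),(k.min(0)*1000).round(),(k.max(0)*1000).round())
im,d=cams.grab_frame('top');save(im,'t7.png');V=pts('top',d)
near=(abs(V[...,0]-.54)<.09)&(abs(V[...,1]+.302)<.09)
L=R.inv().apply((V[near]-p));print('top')
for z in range(-100,-5,5):
  k=L[(L[:,2]*1000>=z)&(L[:,2]*1000<z+5)]
  if len(k):print(z,len(k),(k.min(0)*1000).round(),(k.max(0)*1000).round())
"
```

```text
time: 9.67
tool_pos: [0.5396, -0.3035, 0.0389]
tool_rot: [-0.0, 0.23, 0.973, -0.0]
contact_force: [-0.4, 0.2, -0.2]
gripper_width: 0.749
-100 47 [ -17.  -66. -100.] [ 15. -29. -95.]
-95 26 [-13. -66. -95.] [ 13. -37. -90.]
-90 27 [-13. -65. -90.] [ 12. -39. -85.]
-85 18 [ -7. -64. -85.] [ 12. -36. -80.]
-80 4 [ -7. -40. -80.] [ 12. -35. -77.]
-50 1 [  3. -21. -46.] [  3. -21. -46.]
-45 4 [  3. -22. -44.] [  6. -20. -40.]
-10 44 [-10. -37.  -9.] [17. 17. -5.]
top
-100 28 [ -15.   27. -100.] [ 17.  67. -95.]
-95 14 [-11.  37. -95.] [ 14.  67. -90.]
-90 9 [-12.  41. -90.] [ 13.  66. -85.]
-85 19 [-12.  40. -85.] [ 13.  66. -80.]
-80 10 [ -0.  36. -80.] [ 13.  48. -76.]
-75 1 [ 10.  47. -74.] [ 10.  47. -74.]
-70 1 [  6.  16. -69.] [  6.  16. -69.]
-55 1 [ 10.  41. -55.] [ 10.  41. -55.]
-50 1 [ 10.  41. -46.] [ 10.  41. -46.]
-45 3 [ -1.  24. -45.] [ 11.  41. -42.]
-40 4 [ -6.  23. -39.] [ 10.  41. -36.]
-35 1 [  9.  22. -34.] [  9.  22. -34.]
-15 1 [ 13.  38. -11.] [ 13.  38. -11.]
-10 39 [  7. -20.  -9.] [17. 39. -5.]
```

```bash
python3 -m pendant '[{"wx":0,"wy":0,"wz":0,"dx":0,"dy":0,"dz":0,"hand":0.1},{"wx":0,"wy":0,"wz":0,"dx":0,"dy":0,"dz":0,"hand":0.1},{"wx":0,"wy":0,"wz":0,"dx":0,"dy":0,"dz":0,"hand":-0.08},{"wx":0,"wy":0,"wz":0,"dx":0,"dy":0,"dz":0,"hand":-0.08},{"wx":0,"wy":0,"wz":0,"dx":0,"dy":0,"dz":0,"hand":-0.08},{"wx":0,"wy":0,"wz":0,"dx":0,"dy":0,"dz":0,"hand":-0.08},{"wx":0,"wy":0,"wz":0,"dx":0,"dy":0,"dz":0,"hand":-0.08},{"wx":0,"wy":0,"wz":0,"dx":0,"dy":0,"dz":0,"hand":-0.08}]'; python3 -c "
from plant import sensors; s=sensors.state();print(s['contact_force'],s['ft_torque'],s['gripper_width'])"
```

```text
time: 10.43
tool_pos: [0.5405, -0.3042, 0.0406]
tool_rot: [0.001, 0.23, 0.973, -0.001]
contact_force: [-0.6, -0.8, 3.7]
gripper_width: 0.457
[-0.58867802 -0.84816603  3.6729108 ] [-0.15515083  0.12037971 -0.04977939] 0.4573993460240898
```

```bash
python3 -m pendant '[{"wx":0,"wy":0,"wz":0,"dx":0,"dy":0,"dz":-0.005,"hand":-0.08},{"wx":0,"wy":0,"wz":0,"dx":0,"dy":0,"dz":-0.015,"hand":-0.08},{"wx":0,"wy":0,"wz":0,"dx":0,"dy":0,"dz":-0.03,"hand":-0.08},{"wx":0,"wy":0,"wz":0,"dx":0,"dy":0,"dz":-0.045,"hand":-0.08},{"wx":0,"wy":0,"wz":0,"dx":0,"dy":0,"dz":-0.06,"hand":-0.08},{"wx":0,"wy":0,"wz":0,"dx":0,"dy":0,"dz":-0.08,"hand":-0.08},{"wx":0,"wy":0,"wz":0,"dx":0,"dy":0,"dz":-0.1,"hand":-0.08},{"wx":0,"wy":0,"wz":0,"dx":0,"dy":0,"dz":-0.12,"hand":-0.08},{"wx":0,"wy":0,"wz":0,"dx":0,"dy":0,"dz":-0.13,"hand":-0.08},{"wx":0,"wy":0,"wz":0,"dx":0,"dy":0,"dz":-0.13,"hand":-0.08}]'; python3 -c "
from h import *
im,d=cams.grab_frame('side');V=pts('side',d);save(cv2.resize(im[200:420,210:503],(800,600),interpolation=cv2.INTER_CUBIC),'v8.png')
print(delta((.5118,.0162,.2),8))
"
```

```text
time: 11.27
tool_pos: [0.5415, -0.3045, 0.1735]
tool_rot: [0.003, 0.23, 0.973, -0.002]
contact_force: [0.6, 0.0, -0.8]
gripper_width: 0.464
([0.1688, 0.2734, -0.0297], [0.02, 0.23, 55.45])
```

View pics/v8.png

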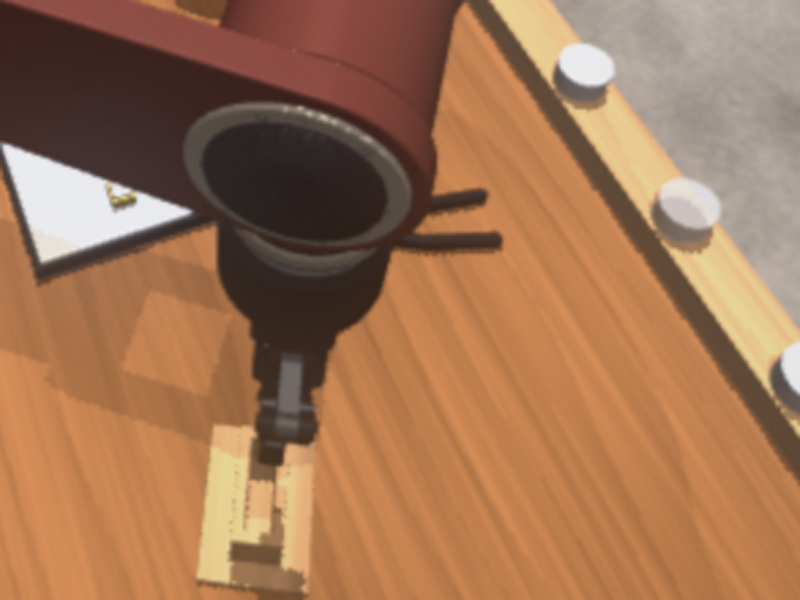

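The tongs are out of the block: black jaws at (270,450), and the slot is empty at (260,505). I'll measure the round piece from above, then move.

```bash
python3 -c "
from h import *
im,d=cams.grab_frame('top');V=pts('top',d);save(im,'t8.png')
for n,(x,y) in dict(round=(.512,.016),sq=(.525,-.046),ob=(.506,.084)).items():
  m=(abs(V[...,0]-x)<.03)&(abs(V[...,1]-y)<.03)&(V[...,2]>.010)&(V[...,2]<.03);q=V[m];print(n,len(q),((q.min(0)+q.max(0))/2).round(4) if len(q) else '')
  w=(abs(V[...,0]-x)<.025)&(abs(V[...,1]-y)<.025);hsv=cv2.cvtColor(im,cv2.COLOR_RGB2HSV);q=V[w&(hsv[...,1]>90)];print(len(q),((q.min(0)+q.max(0))/2).round(4) if len(q) else '')
print(finder.look_for('top','round')[:2])
m=(V[...,2]>.135)&(V[...,2]<.16)&(V[...,0]>.62)&(V[...,1]>0.1)
q=V[m];print(cv2.minEnclosingCircle((q[:,:2]*1000).astype('float32')))
"
python3 -m pendant '[{"wx":0,"wy":0,"wz":5,"dx":0.01,"dy":0.016,"dz":-0.03,"hand":-0.08},{"wx":0,"wy":0,"wz":10,"dx":0.025,"dy":0.04,"dz":-0.03,"hand":-0.08},{"wx":0,"wy":0,"wz":15,"dx":0.04,"dy":0.065,"dz":-0.03,"hand":-0.08},{"wx":0,"wy":0,"wz":20,"dx":0.055,"dy":0.09,"dz":-0.03,"hand":-0.08},{"wx":0,"wy":0,"wz":25,"dx":0.07,"dy":0.115,"dz":-0.03,"hand":-0.08},{"wx":0,"wy":0,"wz":30,"dx":0.085,"dy":0.14,"dz":-0.03,"hand":-0.08},{"wx":0,"wy":0,"wz":35,"dx":0.1,"dy":0.165,"dz":-0.03,"hand":-0.08},{"wx":0,"wy":0,"wz":40,"dx":0.115,"dy":0.19,"dz":-0.03,"hand":-0.08},{"wx":0,"wy":0,"wz":45,"dx":0.13,"dy":0.215,"dz":-0.03,"hand":-0.08},{"wx":0,"wy":0,"wz":50,"dx":0.145,"dy":0.238,"dz":-0.03,"hand":-0.08},{"wx":0,"wy":0,"wz":55.4,"dx":0.16,"dy":0.26,"dz":-0.03,"hand":-0.08},{"wx":0,"wy":0,"wz":55.4,"dx":0.169,"dy":0.273,"dz":-0.03,"hand":-0.08},{"wx":0,"wy":0,"wz":55.4,"dx":0.169,"dy":0.273,"dz":-0.03,"hand":-0.08},{"wx":0,"wy":0,"wz":55.4,"dx":0.169,"dy":0.273,"dz":-0.03,"hand":-0.08}]'
```

```text
round 65 [0.5136 0.015  0.017 ]
12 [0.5122 0.0186 0.0111]
sq 69 [ 0.5219 -0.0403  0.0158]
28 [ 0.5259 -0.0436  0.0146]
ob 75 [0.5082 0.0941 0.0162]
26 [0.5068 0.0883 0.0113]
[{'position': [0.5158, 0.0154, 0.018], 'score': 0.61}, {'position': [0.5469, -0.2845, 0.149], 'score': 0.26}]
((683.652587890625, 216.46734619140625), 71.00886535644531)
time: 12.58
tool_pos: [0.51, 0.0167, 0.1976]
tool_rot: [-0.0, 0.655, 0.756, -0.001]
contact_force: [1.2, -0.1, -1.5]
gripper_width: 0.463
```

```bash
python3 -m pendant '[{"wx":0,"wy":0,"wz":0,"dx":0,"dy":0.002,"dz":0.03,"hand":-0.08},{"wx":0,"wy":0,"wz":0,"dx":0,"dy":0.002,"dz":0.06,"hand":-0.08},{"wx":0,"wy":0,"wz":0,"dx":0,"dy":0.002,"dz":0.09,"hand":-0.08},{"wx":0,"wy":0,"wz":0,"dx":0,"dy":0.002,"dz":0.11,"hand":-0.08},{"wx":0,"wy":0,"wz":0,"dx":0,"dy":0.002,"dz":0.122,"hand":-0.08},{"wx":0,"wy":0,"wz":0,"dx":0,"dy":0.002,"dz":0.122,"hand":-0.08},{"wx":0,"wy":0,"wz":0,"dx":0,"dy":0.002,"dz":0.122,"hand":-0.08}]'; python3 -c "
from h import *
im,d=cams.grab_frame('side');V=pts('side',d);save(cv2.resize(im[140:290,150:350],(800,600),interpolation=cv2.INTER_CUBIC),'v9.png')
p,R=cur();print(p)
near=(abs(V[...,0]-.513)<.05)&(abs(V[...,1]-.017)<.04)&(V[...,2]>.028)&(V[...,2]<.12)
q=V[near]
for z in range(28,120,6):
  k=q[(q[:,2]*1000>=z)&(q[:,2]*1000<z+6)]
  if len(k):print(z,len(k),(k.min(0)*1000).round(),(k.max(0)*1000).round(), sorted((k[:,0]*1000).round().astype(int).tolist()))
q=V[(abs(V[...,0]-.513)<.025)&(abs(V[...,1]-.017)<.025)&(V[...,2]>.011)&(V[...,2]<.024)];print('round',q.min(0),q.max(0))
"
```

```text
time: 13.17
tool_pos: [0.5128, 0.0156, 0.077]
tool_rot: [0.0, 0.656, 0.755, -0.001]
contact_force: [0.0, 0.1, -0.9]
gripper_width: 0.46
[0.51387514 0.01563315 0.07846076]
40 3 [491.   7.  45.] [531.  18.  46.] [491, 492, 531]
46 10 [490.   8.  46.] [535.  24.  51.] [490, 491, 491, 492, 495, 531, 532, 532, 534, 535]
52 15 [491.   6.  52.] [535.  26.  58.] [491, 491, 491, 492, 492, 493, 493, 494, 495, 530, 530, 531, 532, 533, 535]
58 12 [492.   6.  60.] [533.  24.  63.] [492, 492, 493, 495, 495, 496, 529, 530, 530, 531, 533, 533]
64 15 [492.   7.  65.] [533.  23.  70.] [492, 492, 492, 493, 493, 494, 494, 495, 496, 529, 529, 530, 530, 531, 533]
70 8 [493.   8.  70.] [533.  22.  75.] [493, 495, 530, 530, 531, 532, 532, 533]
76 11 [492.   9.  76.] [532.  20.  82.] [492, 493, 493, 493, 495, 495, 529, 530, 530, 532, 532]
82 9 [493.   6.  83.] [532.  23.  88.] [493, 493, 494, 495, 496, 529, 530, 530, 532]
88 10 [493.   7.  90.] [533.  23.  93.] [493, 494, 494, 496, 529, 529, 530, 532, 532, 533]
94 6 [494.   7.  94.] [531.  23. 100.] [494, 529, 530, 530, 530, 531]
100 5 [529.  13. 100.] [533.  22. 104.] [529, 530, 531, 531, 533]
106 18 [484.   1. 106.] [538.  26. 112.] [484, 488, 488, 489, 491, 492, 494, 528, 529, 530, 530, 531, 533, 533, 534, 535, 538, 538]
112 31 [480.  -1. 112.] [547.  24. 118.] [480, 481, 482, 484, 484, 486, 487, 488, 489, 490, 492, 494, 494, 528, 529, 529, 529, 530, 531, 533, 534, 536, 536, 538, 538, 540, 540, 542, 542, 544, 547]
118 14 [483.   1. 118.] [547.  14. 120.] [483, 485, 487, 488, 492, 531, 533, 534, 534, 536, 537, 542, 544, 547]
round [0.5015865  0.00518404 0.0110869 ] [0.52202001 0.02669822 0.02111685]
```

View pics/v9.png

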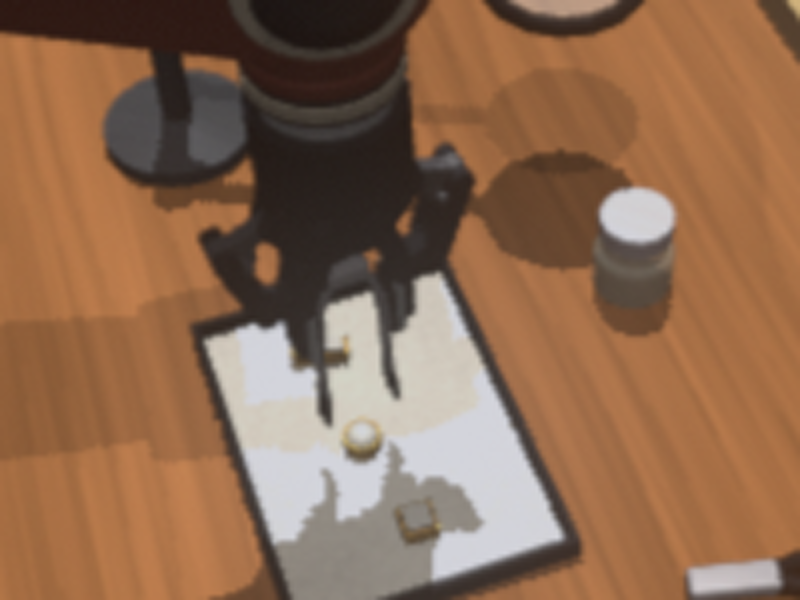

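```bash
python3 -m pendant '[{"wx":0,"wy":0,"wz":0,"dx":0,"dy":0,"dz":0.01,"hand":-0.08},{"wx":0,"wy":0,"wz":0,"dx":0,"dy":0,"dz":0.02,"hand":-0.08},{"wx":0,"wy":0,"wz":0,"dx":0,"dy":0,"dz":0.028,"hand":-0.08},{"wx":0,"wy":0,"wz":0,"dx":0,"dy":0,"dz":0.033,"hand":-0.08},{"wx":0,"wy":0,"wz":0,"dx":0,"dy":0,"dz":0.033,"hand":-0.08},{"wx":0,"wy":0,"wz":0,"dx":0,"dy":0,"dz":0.033,"hand":-0.08}]'; python3 -c "
from h import *
im,d=cams.grab_frame('side');V=pts('side',d);save(cv2.resize(im[170:290,190:350],(800,600),interpolation=cv2.INTER_CUBIC),'v10.png')
p,R=cur();print(p)
q=V[(abs(V[...,0]-.513)<.05)&(abs(V[...,1]-.017)<.03)&(V[...,2]>.008)&(V[...,2]<.06)]
for z in range(8,50,4):
  k=q[(q[:,2]*1000>=z)&(q[:,2]*1000<z+4)]
  if len(k):print(z,len(k),(k.min(0)*1000).round(),(k.max(0)*1000).round(), sorted((k[:,0]*1000).round().astype(int).tolist()))
"
```

```text
time: 13.72
tool_pos: [0.5125, 0.0163, 0.0438]
tool_rot: [0.0, 0.656, 0.755, -0.001]
contact_force: [-0.4, 0.1, -1.5]
gripper_width: 0.464
[0.51298598 0.01627355 0.04433978]
8 62 [463. -10.   8.] [561.  47.  12.] [463, 466, 469, 471, 474, 479, 479, 481, 483, 485, 487, 488, 488, 488, 489, 490, 490, 494, 500, 502, 504, 506, 510, 511, 512, 512, 513, 514, 515, 517, 517, 518, 519, 520, 522, 524, 525, 526, 527, 528, 528, 528, 529, 529, 530, 536, 538, 540, 542, 542, 542, 545, 545, 549, 551, 552, 553, 554, 556, 560, 560, 561]
12 32 [490.   5.  12.] [533.  27.  16.] [490, 491, 492, 494, 495, 503, 504, 505, 505, 507, 508, 509, 509, 510, 510, 511, 512, 513, 515, 517, 519, 520, 520, 520, 521, 522, 522, 522, 530, 531, 533, 533]
16 39 [490.   6.  16.] [520.  24.  20.] [490, 492, 493, 501, 503, 504, 504, 505, 505, 506, 506, 506, 507, 507, 508, 508, 508, 509, 509, 510, 510, 511, 511, 511, 512, 513, 513, 514, 514, 515, 515, 516, 517, 517, 517, 517, 518, 518, 520]
20 17 [490.   7.  20.] [533.  24.  24.] [490, 491, 493, 495, 495, 509, 511, 511, 512, 514, 515, 516, 530, 530, 530, 531, 533]
24 5 [491.  10.  25.] [534.  17.  26.] [491, 491, 492, 531, 534]
28 11 [491.   7.  28.] [534.  20.  32.] [491, 492, 493, 494, 495, 496, 529, 530, 531, 533, 534]
32 12 [491.   7.  32.] [532.  26.  36.] [491, 492, 492, 494, 494, 496, 528, 529, 529, 530, 532, 532]
36 5 [492.  11.  38.] [532.  21.  40.] [492, 492, 530, 530, 532]
40 6 [492.   9.  41.] [533.  16.  44.] [492, 493, 494, 495, 530, 533]
44 6 [492.   9.  45.] [533.  24.  48.] [492, 495, 529, 529, 531, 533]
48 6 [493.  10.  48.] [532.  25.  51.] [493, 495, 529, 529, 531, 532]
```

View pics/v10.png

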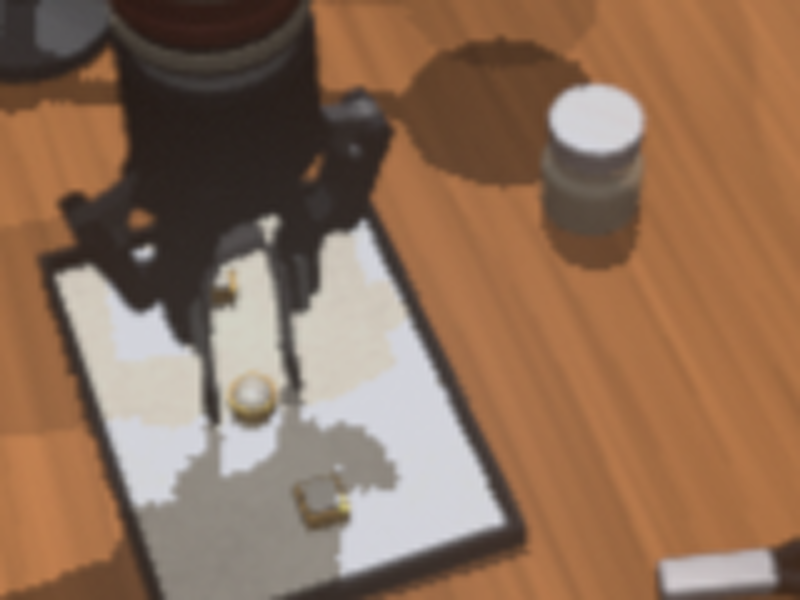

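The jaws stand either side of the round piece at (252,397), tips about 6 mm above the pad. I'll lower slightly and pinch.

```bash
python3 -m pendant '[{"wx":0,"wy":0,"wz":0,"dx":0,"dy":0,"dz":0.003,"hand":-0.08},{"wx":0,"wy":0,"wz":0,"dx":0,"dy":0,"dz":0.003,"hand":-0.08},{"wx":0,"wy":0,"wz":0,"dx":0,"dy":0,"dz":0.003,"hand":-0.15},{"wx":0,"wy":0,"wz":0,"dx":0,"dy":0,"dz":0.003,"hand":-0.2},{"wx":0,"wy":0,"wz":0,"dx":0,"dy":0,"dz":0.003,"hand":-1},{"wx":0,"wy":0,"wz":0,"dx":0,"dy":0,"dz":0.003,"hand":-1},{"wx":0,"wy":0,"wz":0,"dx":0,"dy":0,"dz":0.003,"hand":-1},{"wx":0,"wy":0,"wz":0,"dx":0,"dy":0,"dz":0.003,"hand":-1},{"wx":0,"wy":0,"wz":0,"dx":0,"dy":0,"dz":0.003,"hand":-1}]'
```

```text
time: 14.52
tool_pos: [0.5131, 0.0162, 0.0416]
tool_rot: [0.001, 0.656, 0.755, -0.0]
contact_force: [-0.1, -0.4, 0.2]
gripper_width: 0.38
```

```bash
python3 -m pendant '[{"wx":0,"wy":0,"wz":0,"dx":0,"dy":0,"dz":-0.004,"hand":-1},{"wx":0,"wy":0,"wz":0,"dx":0,"dy":0,"dz":-0.01,"hand":-1},{"wx":0,"wy":0,"wz":0,"dx":0,"dy":0,"dz":-0.02,"hand":-1},{"wx":0,"wy":0,"wz":0,"dx":0,"dy":0,"dz":-0.03,"hand":-1},{"wx":0,"wy":0,"wz":0,"dx":0,"dy":0,"dz":-0.04,"hand":-1},{"wx":0,"wy":0,"wz":0,"dx":0,"dy":0,"dz":-0.05,"hand":-1},{"wx":0,"wy":0,"wz":0,"dx":0,"dy":0,"dz":-0.065,"hand":-1},{"wx":0,"wy":0,"wz":0,"dx":0,"dy":0,"dz":-0.08,"hand":-1},{"wx":0,"wy":0,"wz":0,"dx":0,"dy":0,"dz":-0.095,"hand":-1},{"wx":0,"wy":0,"wz":0,"dx":0,"dy":0,"dz":-0.11,"hand":-1},{"wx":0,"wy":0,"wz":0,"dx":0,"dy":0,"dz":-0.125,"hand":-1},{"wx":0,"wy":0,"wz":0,"dx":0,"dy":0,"dz":-0.137,"hand":-1},{"wx":0,"wy":0,"wz":0,"dx":0,"dy":0,"dz":-0.145,"hand":-1},{"wx":0,"wy":0,"wz":0,"dx":0,"dy":0,"dz":-0.147,"hand":-1},{"wx":0,"wy":0,"wz":0,"dx":0,"dy":0,"dz":-0.147,"hand":-1},{"wx":0,"wy":0,"wz":0,"dx":0,"dy":0,"dz":-0.147,"hand":-1},{"wx":0,"wy":0,"wz":0,"dx":0,"dy":0,"dz":-0.147,"hand":-1},{"wx":0,"wy":0,"wz":0,"dx":0,"dy":0,"dz":-0.147,"hand":-1}]'; python3 -c "
from h import *
im,d=cams.grab_frame('side');V=pts('side',d);save(cv2.resize(im[60:270,150:430],(800,600),interpolation=cv2.INTER_CUBIC),'v11.png')
q=V[(abs(V[...,0]-.513)<.025)&(abs(V[...,1]-.017)<.03)&(V[...,2]>.1)&(V[...,2]<.172)];print(q.min(0),q.max(0))
m=(V[...,2]>.135)&(V[...,2]<.16)&(V[...,0]>.635)&(V[...,1]>0.1)&(V[...,1]<.35)
q=V[m];print(cv2.minEnclosingCircle((q[:,:2]*1000).astype('float32')))
"
```

```text
time: 16.02
tool_pos: [0.5123, 0.0165, 0.1872]
tool_rot: [-0.0, 0.656, 0.755, -0.001]
contact_force: [-0.3, -0.1, -1.7]
gripper_width: 0.38
[0.49656649 0.00596333 0.15027656] [0.5271802  0.02803694 0.17181499]
((688.7650756835938, 207.85281372070312), 61.69822692871094)
```

View pics/v11.png

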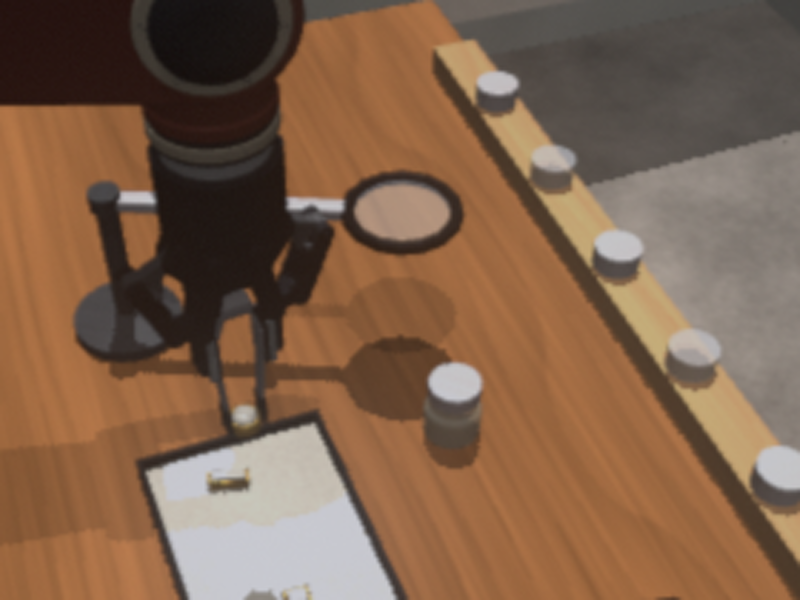

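The round piece is held in the jaws at (246,418) and is clear of the tray. The magnifier is still at its stop and the jar and other pieces are in place, so I'm handing in.

```bash
python3 -c "
from plant import job,sensors
print(job.job_done()); s=sensors.state();print(s['time'],s['tool_pos'],s['gripper_width'])"
```

```text
the job is handed in; nothing more can be done
None
the job is handed in; nothing more can be done
```

I swung the magnifier back until the fingers met about 24 N of resistance at its stop. I then took the tongs out of the block, pinched the round piece, lifted it, and handed the job in while still holding it. The job was handed in at about 16 s on the robot's clock, and no verdict came back.

**Last checks:**
- **Round piece:** it was between the jaws, with its underside about 0.15 m above the bench. The grip was steady at width 0.38 (about 32 mm, where 34 mm was stated).
- **Tongs:** the tool was vertical and the tongs were clear of the tray and block.
- **Magnifier:** the lens had not moved since it was swung back. I judged the stop from the force and the lens position, since the joint angle itself is not readable. The measured swing was about 0.95 rad from the start.
- **Other things:** the jar and the oblong looked in place. The square was only partly in the last picture. The pliers were cut off by it and not checked at the end; they looked in place when the tongs came out of the block.

**What disagreed:**
- The camera depth showed the fingertips about 28–30 mm behind the reported TCP when half open, more than the stated 13 mm. I set heights from the camera instead, and the grasps went as planned.
- The first move command was refused because some rows left out keys. It did not move the arm.

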